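# Free the gas coupler and mesh the finned cooler onto its bed

## Task

The trap cooler goes back on its finned bed, but the blue-headed blanking adapter in the bed's quick coupler stands in its way: pull the coupler's steel collar up until the adapter pops loose, draw the adapter out and leave it in the shallow steel tray. Then pick up the finned cooler by its black handle and lower it onto the bed, each of its fins between two of the bed's fins and its orange-striped end over the coupler, until it sits fully home, its plate resting level on the bed's fins and its fins end to end with theirs. Let go, and leave everything else on the bench where it is.

Things in the scene. Friction and masses are not known exactly. Their poses are not given: they have to be found in the camera images.
- bed: Fixed grey cooler bed, base 130 x 94 x 36 mm high; origin under its centre. z up, x from the coupler end to the finned end, y across the fins. Five upright aluminium fins, 6 mm thick, 62 mm long (x = -3 to +59 mm), from 36 to 76 mm above the bench, at y = -36, -18, 0, 18, 36 mm (12 mm gaps).
- bed_home (a point): Point of the bed (same axes) on its centreline, 15 mm to +x of its origin, 38 mm above the bench. When the cooler is home, the point at the level of its fin undersides, straight below its handle's centre, lies here, and the cooler's axes point along the bed's. The bed's fins end at x = -18 and +44 mm from here.
- coupler (a point): Axis of the quick coupler where it meets the top of the bed base, 36 mm above the bench, 55 mm from bed_home towards -x of the bed. The coupler is a vertical socket; same axes as the bed.
- collar_mid (a point): Centre of the coupler's round steel collar at any moment: 34 mm outer diameter, 28 mm tall, 42 to 70 mm above the bench at rest. It slides straight up round the adapter's head against a spring (3 N at rest, 6 N at 10 mm) and springs back when let go. Grip it from above, fingers on its +y and -y sides (bed axes), which are open; fins begin 20 mm from it at +x.
- collar (a joint): Lift of the collar in m: 0 at rest (adapter locked), stop at 0.012. Above about 0.008 the catches inside are open and a weak spring pushes the adapter up by 14 mm, where it stays, loose, standing in the socket, also after the collar is let go.
- adapter_mid (a point): Half-way up the blanking adapter (84 mm long along its z, about 60 g), on its axis. Brass stem 12 mm in diameter with a 20 mm shoulder; the top 26 mm is a blue cylindrical head, 22 mm in diameter. Locked, it stands upright from 8 to 92 mm above the bench, head up above the collar; popped up, from 22 to 106 mm. It must then rise another 50 mm to clear the collar.
- adapter_head (a point): Centre of the blue head, on the axis, 29 mm above adapter_mid: where to grip it once it has popped up.
- cooler_grip (a point): Centre of the cooler's black handle: 40 mm along x, 24 across y, 40 tall; grip across y. Cooler about 0.4 kg, balanced here, starts standing on its fins. z up, x from orange-striped end to finned end. Aluminium plate below: 6 mm thick, 66 wide, x = -77 to +46 mm, its top 20 mm below this point. Fin undersides are 64 mm below this point: home is 64 mm above bed_home.
- cooler_nose (a point): Underside of the cooler's plate at the striped end, on its centreline, 55 mm from the handle's centre towards -x: comes to lie above the coupler. The cooler has four fins 6 mm thick, 38 mm deep below the plate, from x = -18 to +44 mm of the handle's centre, at y = -27, -9, 9, 27 mm.
- tray_in (a point): Centre of the inner floor (4 mm above the bench) of the fixed shallow steel tray: outside 160 x 130 x 26 mm high, walls 4 mm, long side along its x.
- beaker_rim (a point): Bystander: centre of the mouth of a glass beaker, 72 mm wide, 85 mm tall.
- bottle: Bystander: amber bottle, 50 mm wide, 95 mm tall; origin under its centre.
- spanner: Bystander: spanner lying flat, 150 mm long along its x; origin under its middle.
- syringe: Bystander: plastic syringe lying on the bench, about 160 mm long along its x, 36 mm tall; origin under its middle.
- mouse: Bystander: black computer mouse, 100 x 58 x 30 mm; origin under its centre.
- vial_rack: Bystander: blue block with twelve vials, 100 x 70 x 48 mm; origin under its centre.
- spare: Bystander: spare adapter with a grey head lying on the bench, 84 mm long along its x, 22 mm tall; origin under its middle.

How it is judged:
By the outcome, as a careful person would: the job done as asked, in the order asked, and still so for the second after the job is handed in, with the robot touching nothing.
It also fails if it takes over 69 s, if anything falls off the work surface, if the arm or the gripper's body presses on something with over 40 N, if the wrist force passes 120 N, or if a joint passes its speed limit or range.

## Robot

A 6-joint arm with a two-finger parallel gripper is mounted at the origin on the work surface. World frame = base frame: x ahead of the robot, y to its left, z up, the work surface at z = 0. Lengths are in m, angles in rad, forces in N, time in s.
With the tool pointing down it reaches from about 0.25 to 0.775 m from the base axis. Payload 4 kg.
Tool frame: the origin (TCP) lies midway between the tips of the shut fingers; the grasp point (between the pads) lies 19 mm behind it (robot.grasp_offset is the distance from the TCP to the grasp point, in m); z points along the fingers, y is the direction in which the jaws open and shut (so a half turn about z gives the same grasp; the last joint's range is limited). The gripper opens to 94 mm and grips with 3 to 60 N. Pads are 16 mm wide; open, the fingers measure 119 mm over their backs; the gripper's body (75 mm by 177 mm) begins 78 mm behind the grasp point.
Start: joints at [-1.263, 0.087, 1.371, -0, 1.684, -0.103], TCP at [0.22, -0.504, 0.206] pointing down, gripper open.
Joint ranges: [-3.1, 3.1], [-0.76, 2.03], [0.27, 2.55], [-1.08, 4.22], [0.17, 2.65], [-2.57, 2.57]. Speed limits (rad/s): [2.79, 2.79, 3.14, 3.14, 3.14, 3.14].

## Interface

Orientations are given as [roll, pitch, yaw] about the fixed x, y, z axes, in that order (R = Rz(yaw) Ry(pitch) Rx(roll)).
In Python, from bench import status, viewer, order, robot gives the robot as it stands. The module is installed in compiled form; this text tells all that it offers.
- The arm moves only by the tool move_arm, never from a script. Its argument "targets" is a list of rows, each a list of 3 entries, a list of its own where there are three numbers: the shift along the tool's x, y, z in mm, then the turn, a rotation vector about the tool's x, y, z in degrees, then the opening, from -1 (shut) to 1 (fully open). A call has 1 to 20 rows; each row is the pose to reach, as a shift and turn from the pose commanded when the call began, along the tool's axes at that moment; what a row does not reach only later rows make up. A row lasts 1/8 s, in which the tool goes at most 62.5 mm and 10.7 degrees, less where a joint would pass 70% of its speed; a pose out of reach is approached as far as the arm can. A call with a gripper value outside its range is refused whole. The fingers move at their own pace and stop on an object; the grip force is fixed at half the most. Time passes only in rows, so rows that repeat a pose let the fingers close. It gives the time, the measured TCP pose, the force and the opening at its end, in the units of the state.
- status.get_obs(): the state, without advancing time (a new reading comes with each control period).
- viewer.snapshot(name): name is "scene" or "side" or "wrist"; returns the picture (480x640x3 uint8, red, green, blue); there is no depth.
- viewer.camera_model(name): a dict with "K" (3x3 intrinsics, pixels), "xyz" and "attitude" of the camera in the world; the wrist camera has in their place "T_tool_cam" (4x4, takes a point from camera to tool coordinates, whose origin is the TCP and whose axes are the flange's). Camera axes: x right, y up, looking along -z (the intrinsics and any distortion apply to the point x, -y, -z); pixel columns grow to the right and rows downward; lengths in m; the calibration is good to about 2 mm. A picture is of the moment at which its call begins: read the wrist's pose just before it. camera_model takes no time and is no camera call.
- order.close_job(): hands the job in, once; it reports no verdict.
The state is a dict: "time": time; "joint_positions": joint angles; "qvel": joint speeds; "joint_torque": joint torques, N m; "tool_pos": TCP position; "ee_rot": TCP orientation; "wrist_force": force on the tool from outside, world axes, zero at the start; "wrist_torque": the same for the moment, N m; "width": finger opening in m.
Only numpy, scipy, OpenCV 4.12 (cv2) and the standard library are available. Lean on these libraries where they do the work, as an engineer would, in place of code of your own. Each camera call takes 0.05 s, during which the arm holds its last target. There are 200 camera calls.

## Working session

There is one attempt and no reset: what is moved stays moved. The work goes in short steps, Python scripts to look and compute and a tool call to move; the robot and the scene stay as the last step left them, time stands still between calls to the robot, and variables do not carry over. Pictures are saved under pics/ and viewed, about 8 in all and at most 12, crops included, and the job is handed in when it is done.

Besides the shell and the picture viewer there is one more tool, called after ">>>" in YAML: its name, and indented under it one key for each argument. move_arm: Moves the arm, as the interface text tells. Its arguments: {"type":"object","properties":{"targets":{"type":"array"}},"required":["targets"]}

```bash
mkdir -p pics
python3 - <<'E'
from bench import status, viewer
import cv2, numpy as np
o=status.get_obs(); print({k:np.round(v,3).tolist() for k,v in o.items()})
for n in("scene","side","wrist"):
    cv2.imwrite(f"pics/{n}0.png",viewer.snapshot(n)[:,:,::-1])
    print(n,{k:np.round(v,4).tolist() if not isinstance(v,str) else v for k,v in viewer.camera_model(n).items()})
E
```

```text
{'time': 0.0, 'joint_positions': [-1.263, 0.088, 1.372, -0.0, 1.684, -0.103], 'qvel': [-0.001, -0.001, 0.001, -0.0, -0.0, -0.001], 'joint_torque': [0.0, -34.018, -30.242, 0.072, 0.033, -0.0], 'tool_pos': [0.219, -0.504, 0.204], 'ee_rot': [-3.139, -0.0, 0.411], 'wrist_force': [-0.899, -0.873, -0.104], 'wrist_torque': [0.058, -0.015, -0.033], 'width': 0.094}
scene {'K': [[621.625, 0.0, 323.4638], [0.0, 621.625, 251.8556], [0.0, 0.0, 1.0]], 'xyz': [1.3657, 0.3124, 1.5408], 'attitude': [0.535, -0.0078, 1.9593]}
side {'K': [[596.6959, 0.0, 316.768], [0.0, 596.6959, 239.7006], [0.0, 0.0, 1.0]], 'xyz': [0.2606, -1.3177, 0.8921], 'attitude': [1.042, -0.0117, -0.2178]}
wrist {'K': [[384.0163, 0.0, 316.457], [0.0, 384.0163, 239.6924], [0.0, 0.0, 1.0]], 'T_tool_cam': [[0.001, 0.9594, 0.2822, 0.0828], [1.0, -0.0009, -0.0005, -0.002], [-0.0002, 0.2822, -0.9594, -0.1796], [0.0, 0.0, 0.0, 1.0]]}
```

View pics/scene0.png

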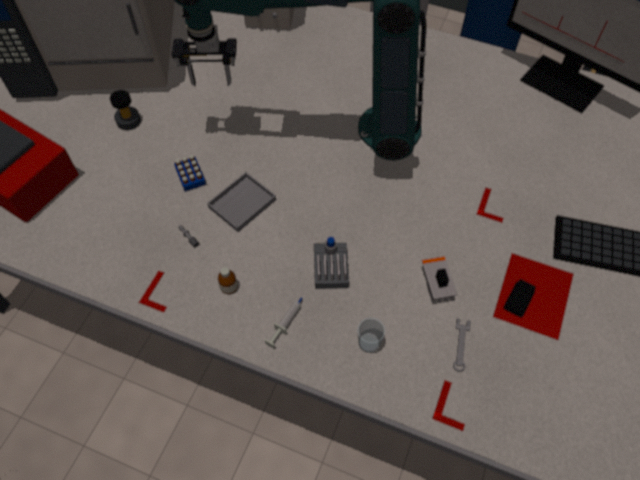

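View pics/side0.png

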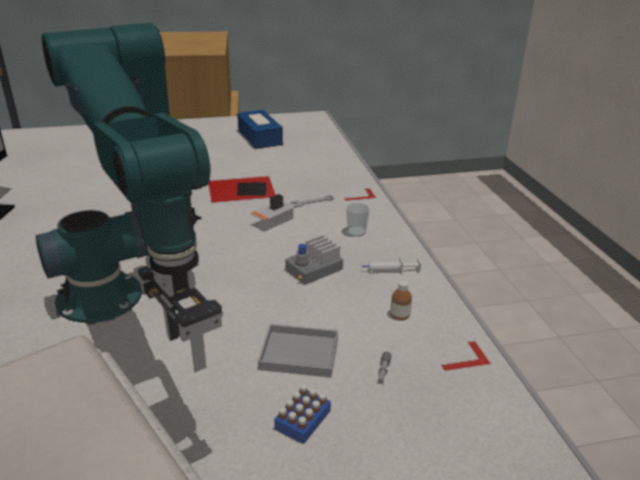

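The scene view shows the adapter's blue head at about (331,242), the bed fins at (332,264), the tray centre at (242,202), and the cooler handle at (442,278) with its orange stripe at (434,260). The side view agrees: head (302,249), handle (277,202).

```bash
cat > h.py <<'E'
from bench import status, viewer
import cv2, numpy as np
from scipy.spatial.transform import Rotation as Rn
def cam(name,o=None):
    m=viewer.camera_model(name)
    if name=="wrist":
        o=o or status.get_obs(); T=np.array(m["T_tool_cam"]); R=Rn.from_euler("xyz",o["ee_rot"]).as_matrix()
        return np.array(m["K"]),R@T[:3,:3],R@T[:3,3]+o["tool_pos"]
    return np.array(m["K"]),Rn.from_euler("xyz",m["attitude"]).as_matrix(),np.array(m["xyz"])
def ray(c,uv):
    K,R,p=c; d=np.linalg.inv(K)@[uv[0],uv[1],1]; return p,R@(d*[1,-1,-1])
def plane(c,uv,z):
    p,d=ray(c,uv); return p+d*(z-p[2])/d[2]
def proj(c,P):
    K,R,p=c; q=R.T@(np.array(P)-p)*[1,-1,-1]; q=K@q; return q[:2]/q[2]
def tri(c1,u1,c2,u2):
    A=[];b=[]
    for c,u in((c1,u1),(c2,u2)):
        p,d=ray(c,u); d/=np.linalg.norm(d); M=np.eye(3)-np.outer(d,d); A.append(M); b.append(M@p)
    return np.linalg.lstsq(np.vstack(A),np.hstack(b),rcond=None)[0]
def tool(P,yaw=None,o=None):
    "world point/yaw -> shift mm & turn deg from the current tool pose"
    o=o or status.get_obs(); R=Rn.from_euler("xyz",o["ee_rot"])
    s=R.inv().apply(np.array(P)-o["tool_pos"])*1000
    t=None if yaw is None else (R.inv()*Rn.from_euler("xyz",[np.pi,0,yaw])).as_rotvec(degrees=True)
    return np.round(s,1),None if t is None else np.round(t,2)
def shot(name,fn):
    o=status.get_obs(); im=viewer.snapshot(name)[:,:,::-1].copy(); cv2.imwrite("pics/"+fn,im); return im,cam(name,o)
E
python3 - <<'E'
from h import *
s,d=cam("scene"),cam("side")
r=lambda x:np.round(x,4)
print("head",r(tri(s,(331,242),d,(302,249))),"plane",r(plane(s,(331,241),.09)))
print("bed fins far",r([plane(s,p,.076) for p in((318,248),(346,248),(317,282),(348,281))]))
print("handle",r(tri(s,(442,277),d,(277,202))),r(plane(s,(441,273),.084)))
print("stripe",r(plane(s,(434,260),.044)), "plate far",r(plane(s,(444,298),.044)))
print("tray",r(plane(s,(242,202),.015)),r([plane(s,p,.026) for p in((245,175),(276,199),(239,229),(208,203))]))
T=status.get_obs();print(T['tool_pos'],Rn.from_euler("xyz",T['ee_rot']).as_matrix().round(3))
for P in ((.7,0,.3),):print(tool(P,0))
E
```

```text
head [0.5221 0.0015 0.0778] plane [0.5257 0.0031 0.09  ]
bed fins far [[ 0.5522 -0.0245  0.076 ]
 [ 0.5227  0.0466  0.076 ]
 [ 0.6508  0.0135  0.076 ]
 [ 0.6164  0.0887  0.076 ]]
handle [0.5043 0.3162 0.0638] [0.5027 0.3111 0.084 ]
stripe [0.4468 0.2811 0.044 ] plate far [0.5495 0.3407 0.044 ]
tray [ 0.4571 -0.3101  0.015 ] [[ 0.3696 -0.3414  0.026 ]
 [ 0.415  -0.2169  0.026 ]
 [ 0.5528 -0.2716  0.026 ]
 [ 0.5056 -0.397   0.026 ]]
[ 0.2195243  -0.50385172  0.20460311] [[ 0.917  0.399 -0.   ]
 [ 0.399 -0.917  0.002]
 [ 0.    -0.002 -1.   ]]
(array([ 641.7, -270.2,  -94.9]), array([-9.000e-02,  1.000e-02,  2.354e+01]))
```

```bash
python3 -c "
from h import *
print(tool((.55,.012,.22),.42))"
```

```text
(array([ 509. , -341. ,  -14.8]), array([-0.09, -0.01, -0.53]))
```

>>> move_arm:
  targets:
    - [[509, -341, -15], [0, 0, 0], 1]
    - [[509, -341, -15], [0, 0, 0], 1]
    - [[509, -341, -15], [0, 0, 0], 1]
    - [[509, -341, -15], [0, 0, 0], 1]
    - [[509, -341, -15], [0, 0, 0], 1]
    - [[509, -341, -15], [0, 0, 0], 1]
    - [[509, -341, -15], [0, 0, 0], 1]
    - [[509, -341, -15], [0, 0, 0], 1]
    - [[509, -341, -15], [0, 0, 0], 1]
    - [[509, -341, -15], [0, 0, 0], 1]
    - [[509, -341, -15], [0, 0, 0], 1]
    - [[509, -341, -15], [0, 0, 0], 1]
    - [[509, -341, -15], [0, 0, 0], 1]

```text
time: 1.78
tool_pos: [0.5496, 0.0104, 0.2205]
ee_rot: [3.141, 0.0, 0.409]
wrist_force: [-0.7, -0.7, -0.2]
width: 0.0938
```

```bash
python3 -c "
from h import *
shot('wrist','w1.png'); o=status.get_obs(); print(o['tool_pos'],o['ee_rot'],o['wrist_force'],o['time'])"
```

```text
[0.54964433 0.01037887 0.22059776] [3.14126138e+00 5.55026540e-05 4.08744422e-01] [-0.21041583  1.31838047  0.65939063] 1.825
```

View pics/w1.png

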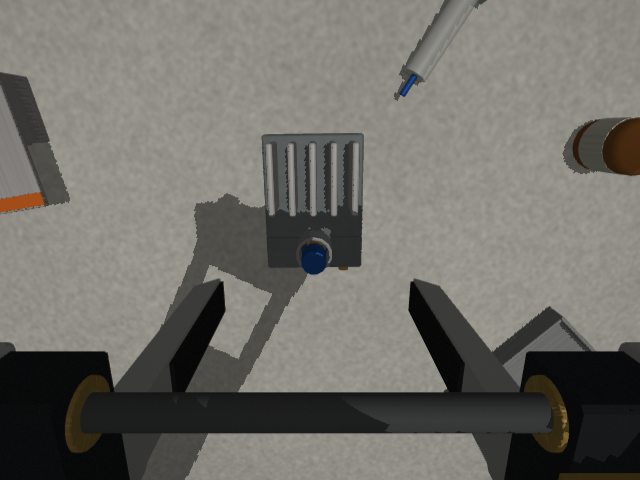

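Bed is centred in view: five bright fin tops (columns 271–355, rows 142–215), blue head at (314,258). Now measure fins precisely.

```bash
cat > fins.py <<'E'
from h import *
def fins(fn,c,roi,ztop,thr=150,n=5,amin=150):
    im=cv2.imread("pics/"+fn); g=im.max(2); x0,y0,x1,y1=roi; m=np.zeros_like(g); m[y0:y1,x0:x1]=(g[y0:y1,x0:x1]>thr)*255
    k,_,st,ce=cv2.connectedComponentsWithStats(m)
    out=[]
    lab=_
    for i in range(1,k):
        if st[i,4]<amin: continue
        pts=np.argwhere(lab==i)[:,::-1]
        P=np.array([plane(c,p,ztop)[:2] for p in pts])
        (cx,cy),(w,h),a=cv2.minAreaRect((P*1000).astype(np.float32)); 
        mu=P.mean(0); d=np.linalg.svd(P-mu,full_matrices=False)[2][0]; d*=np.sign(d[0])
        print(st[i],"c",np.round([cx,cy],1),"size",np.round([w,h],1),"yaw",round(np.degrees(np.arctan2(d[1],d[0])),2)); out.append((cx/1000,cy/1000,np.arctan2(d[1],d[0])))
    return np.array(sorted(out)),m
E
python3 - <<'E'
from fins import *
c=cam("wrist")
f,m=fins("w1.png",c,(262,136,364,222),.076)
print(f.mean(0).round(4))
ctr=f[:,:2].mean(0); v=f[-1,:2]-f[0,:2]; print("perp yaw",np.degrees(np.arctan2(v[1],v[0])),np.linalg.norm(v)/4)
im=cv2.imread("pics/w1.png"); hsv=cv2.cvtColor(im,cv2.COLOR_BGR2HSV)
b=cv2.inRange(hsv,(105,120,40),(130,255,255)); b[:230]=0;b[300:]=0;b[:,:280]=0;b[:,350:]=0
n=np.argwhere(b); print("blue",n.mean(0)[::-1],n.min(0),n.max(0))
print(plane(c,n.mean(0)[::-1],.085))
E
```

```text
nan<stdin>:4: RuntimeWarning: Mean of empty slice.
  ret = ret.dtype.type(ret / rcount)
Traceback (most recent call last):
IndexError: too many indices for array: array is 1-dimensional, but 2 were indexed
```

Run:
```python
from fins import *
g=cv2.imread("pics/w1.png").max(2); print(g[180,258:370]); print(g[130:230,313])
c=cam("wrist")
for t in (125,):
    f,m=fins("w1.png",c,(265,137,361,222),.076,t,amin=100)
    print(f.mean(0).round(4) if len(f) else 0)
    if len(f)>1: v=f[-1,:2]-f[0,:2]; print("perp yaw",np.degrees(np.arctan2(v[1],v[0])),np.linalg.norm(v)/4)
im=cv2.imread("pics/w1.png"); hsv=cv2.cvtColor(im,cv2.COLOR_BGR2HSV)
b=cv2.inRange(hsv,(105,120,40),(130,255,255)); b[:230]=0;b[300:]=0;b[:,:280]=0;b[:,350:]=0
n=np.argwhere(b); print("blue",n.mean(0)[::-1],n.min(0),n.max(0))
print(plane(c,n.mean(0)[::-1],.085))
```

```text
[144 145 146 146 148 147  72  87  82 119 133 146 153 150 125  88  65  63
  62  63  80  89  89  89  90  89  89  90  90  49  97  89 143 152 155 132
 113  61  63  77  93  92  93  93  93  92  90  46  46  47  46  60 119 138
 148 152 142 126  80  95  96  96  96  95  95  96  94  47  48  47  47  53
  60 113 131 147 151 150 127  97  94  94  95  94  93  59  47  46  46  47
  50  55  57  60  94 116 144 149 149 135 121  96  95  86  78 143 146 149
 151 152 152 155]
[145 145 144 104  69  82  93  95  95  95  94  72  68 119 144 159 162 161
 161 161 160 160 160 160 160 160 160 160 160 160 160 160 159 160 160 157
 156 157 156 155 154 154 154 153 153 152 152 153 153 152 152 152 151 151
 151 150 151 150 149 149 149 149 149 148 147 148 148 147 147 147 147 146
 146 146 145 145 144 144 143 144 143 143 143 143 141 128  69  45  45  45
  45  45  45  46  46  46  46  46  45  47]
[353 143   6  69 307] c [600.2  -1.5] size [56.8  3.8] yaw 23.82
[267 144   7  71 310] c [569.9  63.8] size [58.7  3.8] yaw 23.91
[288 144   7  72 313] c [576.7  47.1] size [59.6  3.9] yaw 24.06
[310 144   6  72 310] c [583.9  30.6] size [59.6  3.9] yaw 24.06
[332 144   5  71 326] c [591.4  14.3] size [58.7  3.4] yaw 23.71
[0.5844 0.0309 0.4174]
perp yaw -65.15839990902606 0.018007911217719236
blue [313.51948052 258.56818182] [244 302] [273 325]
[0.52313852 0.00360231 0.085     ]
```

```bash
python3 -c "
from h import *
print(tool((.5227,.0032,.12),.421),tool((.5227,.0032,.043),.421))"
```

```text
(array([-27.6,  -4.2, 100.6]), array([ 0.02,  0.  , -0.7 ])) (array([-27.6,  -4.2, 177.6]), array([ 0.02,  0.  , -0.7 ]))
```

>>> move_arm:
  targets:
    - [[-27.6, -4.2, 50], [0, 0, -0.7], 1]
    - [[-27.6, -4.2, 100], [0, 0, -0.7], 1]
    - [[-27.6, -4.2, 140], [0, 0, -0.7], 1]
    - [[-27.6, -4.2, 165], [0, 0, -0.7], 1]
    - [[-27.6, -4.2, 177], [0, 0, -0.7], 1]
    - [[-27.6, -4.2, 177], [0, 0, -0.7], 1]
    - [[-27.6, -4.2, 177], [0, 0, -0.7], 0.2]
    - [[-27.6, -4.2, 177], [0, 0, -0.7], -0.2]
    - [[-27.6, -4.2, 177], [0, 0, -0.7], -0.4]
    - [[-27.6, -4.2, 177], [0, 0, -0.7], -1]
    - [[-27.6, -4.2, 177], [0, 0, -0.7], -1]
    - [[-27.6, -4.2, 177], [0, 0, -0.7], -1]

```text
time: 3.32
tool_pos: [0.5231, 0.0044, 0.0434]
ee_rot: [3.141, 0.0, 0.423]
wrist_force: [-0.3, -0.4, 0.2]
width: 0.0371
```

>>> move_arm:
  targets:
    - [[0, 0, 0], [0, 0, 0], -1]
    - [[0, 0, 0], [0, 0, 0], -1]
    - [[0, 0, -5], [0, 0, 0], -1]
    - [[0, 0, -10], [0, 0, 0], -1]
    - [[0, 0, -11.5], [0, 0, 0], -1]
    - [[0, 0, -11.5], [0, 0, 0], -1]
    - [[0, 0, -11.5], [0, 0, 0], -1]

```text
time: 4.2
tool_pos: [0.5241, 0.0022, 0.0539]
ee_rot: [3.137, 0.0, 0.422]
wrist_force: [4.9, -5.8, -6.0]
width: 0.0326
```

```bash
python3 -c "
from h import *
im,c=shot('wrist','w2.png'); cv2.imwrite('pics/w2c.png',im[130:400,180:460])
im,c=shot('side','s2.png'); cv2.imwrite('pics/s2c.png',cv2.resize(im[200:320,240:400],None,fx=4,fy=4))
o=status.get_obs(); print(o['tool_pos'],o['wrist_force'],o['width'])
hsv=cv2.cvtColor(im,cv2.COLOR_BGR2HSV);b=cv2.inRange(hsv,(105,120,40),(130,255,255))[200:300,260:360];n=np.argwhere(b);print(n.min(0)+[200,260],n.max(0)+[200,260])
im=cv2.imread('pics/side0.png');hsv=cv2.cvtColor(im,cv2.COLOR_BGR2HSV);b=cv2.inRange(hsv,(105,120,40),(130,255,255))[200:300,260:360];n=np.argwhere(b);print(n.min(0)+[200,260],n.max(0)+[200,260])
"
```

```text
[0.52411635 0.00223902 0.05386632] [ 5.6564555  -5.62309474 -6.72834334] 0.03228511825160805
[240 299] [248 301]
[245 300] [252 304]
```

View pics/s2c.png

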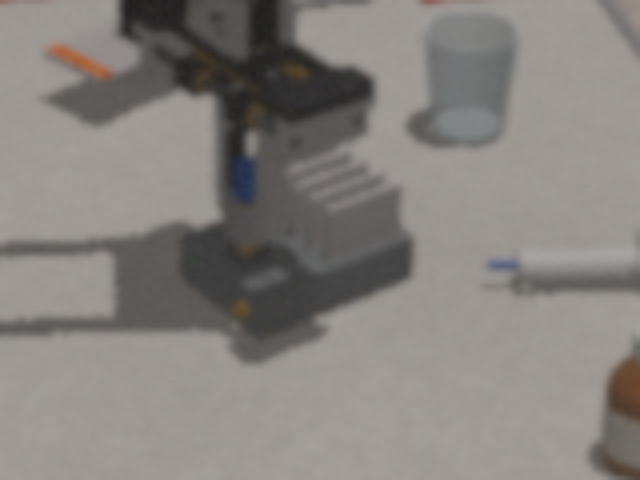

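The head has risen about 5 px in the side view (≈14 mm), so the adapter has popped. Next: lower the collar, let go, and take the head.

>>> move_arm:
  targets:
    - [[0, 0, 5], [0, 0, 0], -1]
    - [[0, 0, 11], [0, 0, 0], -1]
    - [[0, 0, 11], [0, 0, 0], 0.3]
    - [[0, 0, 11], [0, 0, 0], 0.3]
    - [[0, 0, 11], [0, 0, 0], 0.3]
    - [[0, 2, 5], [0, 0, 0], 0.3]
    - [[0, 2, -10], [0, 0, 0], 0.3]
    - [[0, 2, -19.5], [0, 0, 0], 0.3]
    - [[0, 2, -19.5], [0, 0, 0], 0.3]
    - [[0, 2, -19.5], [0, 0, 0], -1]
    - [[0, 2, -19.5], [0, 0, 0], -1]
    - [[0, 2, -19.5], [0, 0, 0], -1]
    - [[0, 2, -19.5], [0, 0, 0], -1]
    - [[0, 2, -19.5], [0, 0, 0], -1]
    - [[0, 2, -19.5], [0, 0, 0], -1]
    - [[0, 2, -19.5], [0, 0, 0], -1]

```text
time: 6.3
tool_pos: [0.5239, 0.0026, 0.0744]
ee_rot: [-3.142, 0.0, 0.423]
wrist_force: [0.6, 0.2, -0.6]
width: 0.0216
```

>>> move_arm:
  targets:
    - [[0, 0, -10], [0, 0, 0], -1]
    - [[0, 0, -30], [0, 0, 0], -1]
    - [[0, 0, -55], [0, 0, 0], -1]
    - [[0, 0, -80], [0, 0, 0], -1]
    - [[0, 0, -110], [0, 0, 0], -1]
    - [[0, 0, -130], [0, 0, 0], -1]
    - [[0, 0, -130], [0, 0, 0], -1]

```text
time: 7.18
tool_pos: [0.5252, 0.0025, 0.2073]
ee_rot: [3.139, -0.005, 0.423]
wrist_force: [-0.4, 0.0, -1.0]
width: 0.0212
```

Run:
```python
from h import *
o=status.get_obs(); print(o['tool_pos'],o['wrist_force'],o['width'])
s=cam("scene")
cs=np.array([plane(s,p,.026)[:2] for p in((245,175),(276,199),(239,229),(208,203))]); ctr=cs.mean(0); 
a=(cs[2]-cs[1]+cs[3]-cs[0]); yaw=np.arctan2(a[1],a[0]); print(ctr,np.degrees(yaw))
R0=Rn.from_euler("xyz",o["ee_rot"]); ux=np.array([np.cos(yaw),np.sin(yaw),0]); 
def goal(gz,tilt,off):
    R=Rn.from_euler("xyz",[np.pi,0,yaw])*Rn.from_euler("y",tilt,degrees=True)
    z=R.apply([0,0,1]); g=np.r_[ctr,gz]+ux*off; P=g+.019*z
    print("z",z.round(2),"stem end",(g+.071*z).round(3),"shift",np.round(R0.inv().apply(P-o["tool_pos"])*1000,1),"rot",(R0.inv()*R).as_rotvec(degrees=True).round(2))
for gz,t in((.2,0),(.2,55),(.2,-55),(.055,55),(.055,-55)): goal(gz,t,-.024)
```

```text
[0.52520026 0.00252731 0.20733274] [-0.39206889  0.00158799 -0.96611983] 0.021192315087694792
[ 0.46075509 -0.30672037] -21.93633865418421
z [-0. -0. -1.] stem end [ 0.438 -0.298  0.129] shift [-202.5  238.1   26.1] rot [ 4.000e-02 -3.200e-01  4.618e+01]
z [ 0.76 -0.31 -0.57] stem end [ 0.492 -0.319  0.159] shift [-191.7  249.4   18. ] rot [-22.07  51.58  42.5 ]
z [-0.76  0.31 -0.57] stem end [ 0.385 -0.276  0.159] shift [-213.2  226.9   17.9] rot [ 22.17 -52.22  42.5 ]
z [ 0.76 -0.31 -0.57] stem end [ 0.492 -0.319  0.014] shift [-192.3  249.   163. ] rot [-22.07  51.58  42.5 ]
z [-0.76  0.31 -0.57] stem end [ 0.385 -0.276  0.014] shift [-213.9  226.5  162.9] rot [ 22.17 -52.22  42.5 ]
```

>>> move_arm:
  targets:
    - [[-192, 249, 10], [-22, 51.5, 42.5], -1]
    - [[-192, 249, 10], [-22, 51.5, 42.5], -1]
    - [[-192, 249, 10], [-22, 51.5, 42.5], -1]
    - [[-192, 249, 10], [-22, 51.5, 42.5], -1]
    - [[-192, 249, 10], [-22, 51.5, 42.5], -1]
    - [[-192, 249, 10], [-22, 51.5, 42.5], -1]
    - [[-192, 249, 10], [-22, 51.5, 42.5], -1]
    - [[-192, 249, 10], [-22, 51.5, 42.5], -1]
    - [[-192, 249, 60], [-22, 51.5, 42.5], -1]
    - [[-192, 249, 110], [-22, 51.5, 42.5], -1]
    - [[-192, 249, 110], [-22, 51.5, 42.5], -1]

```text
time: 8.55
tool_pos: [0.4503, -0.3004, 0.0894]
ee_rot: [-3.133, -0.944, -0.387]
wrist_force: [-0.4, -1.0, -0.8]
width: 0.0212
```

Run:
```python
from h import *
o=status.get_obs(); R=Rn.from_euler("xyz",o["ee_rot"]);z=R.apply([0,0,1]);g=o['tool_pos']-.019*z
print(g,z,g+.071*z,o['wrist_force'],o['width'])
print("down 52mm in tool axes",R.inv().apply([0,0,-52]))
im,c=shot('scene','sc3.png');a=cv2.resize(im[120:280,140:340],None,fx=3,fy=3)
im,c=shot('side','sd3.png');b=cv2.resize(im[280:400,220:380],None,fx=3,fy=3)
b=cv2.copyMakeBorder(b,0,120,0,0,cv2.BORDER_CONSTANT); m=np.hstack([a,b]);cv2.imwrite('pics/m3.png',cv2.resize(m,(799,int(m.shape[0]*799/m.shape[1]))))
```

```text
[ 0.43598834 -0.29476805  0.10049066] [ 0.75340536 -0.29787809 -0.58621583] [ 0.48948012 -0.31591739  0.05886934] [-0.37816764 -0.96658308 -0.80204907] 0.021239676606477933
down 52mm in tool axes [-42.12730733   0.25113559  30.48322338]
```

View pics/m3.png

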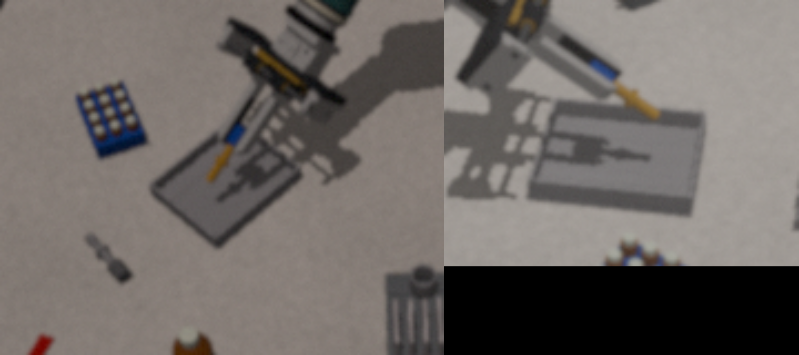

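View shows the adapter held by its head (stem tip about 55 mm above the tray floor, tilted), over the tray. Lower and release.

>>> move_arm:
  targets:
    - [[-20, 0, 14.5], [0, 0, 0], -1]
    - [[-32, 0, 23], [0, 0, 0], -1]
    - [[-38, 0, 27.5], [0, 0, 0], -1]
    - [[-39, 0, 28.2], [0, 0, 0], -1]
    - [[-39, 0, 28.2], [0, 0, 0], -1]
    - [[-39, 0, 28.2], [0, 0, 0], 0.1]
    - [[-39, 0, 28.2], [0, 0, 0], 0.1]
    - [[-39, 0, 28.2], [0, 0, 0], 0.1]
    - [[-39, 0, 20], [0, 0, 0], 0.2]
    - [[-39, 0, 0], [0, 0, 0], 0.2]
    - [[-10, 0, -50], [0, 0, 0], 0.2]
    - [[20, 0, -100], [0, 0, 0], 0.2]
    - [[20, 0, -100], [0, 0, 0], 0.2]

```text
time: 10.28
tool_pos: [0.3858, -0.2795, 0.1767]
ee_rot: [3.12, -0.963, -0.368]
wrist_force: [0.2, -0.0, -1.1]
width: 0.0564
```

Run:
```python
from h import *
o=status.get_obs();print(o['tool_pos'],o['ee_rot'],o['wrist_force'],o['width'],o['time'],o['joint_positions'])
im,c=shot('scene','sc4.png');cv2.imwrite('pics/m4.png',cv2.resize(im[140:260,170:310],None,fx=4,fy=4))
# go to view cooler: TCP above handle, tool x along cooler x; yaw ~30deg
R0=Rn.from_euler("xyz",o["ee_rot"]);yaw=.5
R=Rn.from_euler("xyz",[np.pi,0,yaw])
for P in((.50,.30,.24),): print(np.round(R0.inv().apply(np.array(P)-o["tool_pos"])*1000,1),(R0.inv()*R).as_rotvec(degrees=True).round(2))
for P in((.45,-.15,.25),): print(np.round(R0.inv().apply(np.array(P)-o["tool_pos"])*1000,1))
```

```text
[ 0.38576383 -0.27947049  0.17668388] [ 3.12001084 -0.96270339 -0.36783305] [ 0.21854288 -0.0159108  -1.11437982] 0.05642297883032611 10.275 [-1.22977109 -0.72627854  2.3184091   0.82778115  0.97327997  0.44289974]
[  -6.2 -579.1 -132.2] [ 24.97 -51.09 -46.32]
[  67.8 -143.2  -34. ]
```

View pics/m4.png

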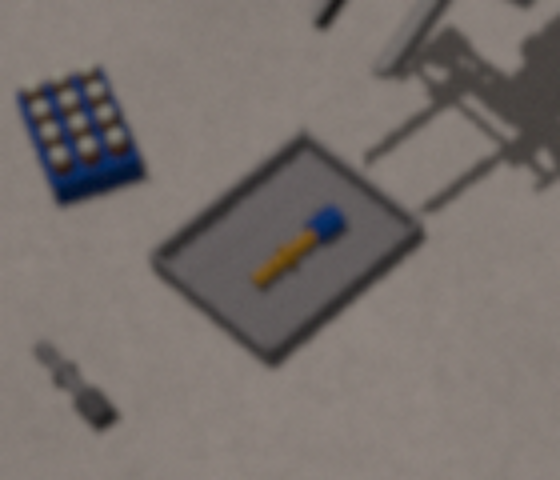

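The adapter lies flat, well inside the tray. On to the cooler.

>>> move_arm:
  targets:
    - [[68, -143, -34], [12, -25, -23], 0.6]
    - [[68, -143, -34], [12, -25, -23], 0.6]
    - [[68, -143, -34], [12, -25, -23], 0.6]
    - [[-6, -579, -132], [25, -51, -46.3], 1]
    - [[-6, -579, -132], [25, -51, -46.3], 1]
    - [[-6, -579, -132], [25, -51, -46.3], 1]
    - [[-6, -579, -132], [25, -51, -46.3], 1]
    - [[-6, -579, -132], [25, -51, -46.3], 1]
    - [[-6, -579, -132], [25, -51, -46.3], 1]
    - [[-6, -579, -132], [25, -51, -46.3], 1]
    - [[-6, -579, -132], [25, -51, -46.3], 1]
    - [[-6, -579, -132], [25, -51, -46.3], 1]
    - [[-6, -579, -132], [25, -51, -46.3], 1]
    - [[-6, -579, -132], [25, -51, -46.3], 1]

```text
time: 12.08
tool_pos: [0.4996, 0.3, 0.24]
ee_rot: [-3.127, -0.004, 0.501]
wrist_force: [0.6, 0.1, 0.6]
width: 0.094
```

Run:
```python
from h import *
shot('wrist','w5.png');o=status.get_obs();print(o['tool_pos'],o['ee_rot'],o['wrist_force'],o['width'],o['time'],o['joint_positions'])
```

```text
[0.49961409 0.30013572 0.24015578] [-3.12728582 -0.00473274  0.50084849] [-0.02290218 -0.37111506  0.643976  ] 0.0940358211312803 12.125 [0.43487358 0.15297857 1.22999356 0.01483828 1.75482154 1.50753054]
```

View pics/w5.png

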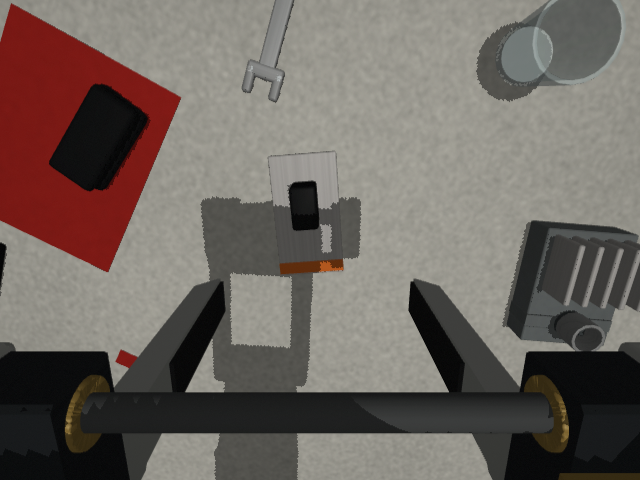

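Cooler plate corners are at about (270,156), (336,151), (343,272), (281,274), with the handle top at (304,206) and the orange stripe at the bottom (near end).

Run:
```python
from h import *
c=cam("wrist"); im=cv2.imread("pics/w5.png"); hsv=cv2.cvtColor(im,cv2.COLOR_BGR2HSV)
o=cv2.inRange(hsv,(5,150,80),(20,255,255)); o[:250]=0;o[285:]=0;o[:,:270]=0;o[:,355:]=0
n=np.argwhere(o); print("orange",n.min(0),n.max(0),[ (n[n[:,1]==k][:,0].min(),n[n[:,1]==k][:,0].max()) for k in (283,300,320,340)])
h=(im.max(2)<60).astype(np.uint8)*255; h[:175]=0;h[235:]=0;h[:,:284]=0;h[:,325:]=0
k,l,st,_=cv2.connectedComponentsWithStats(h); i=1+np.argmax(st[1:,4]); print("handle",st[i])
C=[plane(c,p,.044)[:2] for p in((269.5,156),(336,151),(343.5,262),(280.5,263))]; C=np.array(C); print(C.round(4))
d1=C[1]-C[2];d2=C[0]-C[3]; print("lens",np.linalg.norm(d1),np.linalg.norm(d2),"w",np.linalg.norm(C[0]-C[1]),np.linalg.norm(C[3]-C[2]),"yaw",np.degrees([np.arctan2(d[1],d[0]) for d in(d1,d2)]),"endyaw",[90+np.degrees(np.arctan2(*(q[::-1]))) for q in (C[1]-C[0],C[2]-C[3])])
pts=np.argwhere(l==i)[:,::-1]; print(pts[pts[:,1]<190].mean(0))
T=np.array([plane(c,p,.084)[:2] for p in((292,183),(316,182),(319,228),(294,229))]); print("handle top?",T.mean(0),np.linalg.norm(T[0]-T[1]),np.linalg.norm(T[1]-T[2]))
```

```text
orange [259 280] [273 343] [(np.int64(263), np.int64(273)), (np.int64(262), np.int64(272)), (np.int64(261), np.int64(271)), (np.int64(259), np.int64(269))]
handle [ 289  181   31   50 1327]
[[0.5256 0.3711]
 [0.5604 0.3175]
 [0.4666 0.2553]
 [0.4339 0.3119]]
lens 0.11260269056416589 0.1091790148244128 w 0.06397440438426923 0.06541556707595197 yaw [33.52149457 32.82831745] endyaw [np.float64(33.00499894326221), np.float64(30.008477908916575)]
[303.52427184 185.55825243]
handle top? [0.50708905 0.32020252] 0.021018033863187343 0.04153447286496201
```

Run:
```python
from h import *
c=cam("wrist")
C=np.array([plane(c,p,.044)[:2] for p in((269.5,156),(336,151),(343.5,270),(280.5,274))])
d=(C[1]+C[0]-C[2]-C[3])/2; yaw=np.arctan2(d[1],d[0]); print(np.linalg.norm(d),np.degrees(yaw)); u=d/np.linalg.norm(d)
d1=C[1]-C[2];d2=C[0]-C[3];print(np.degrees([np.arctan2(q[1],q[0]) for q in(d1,d2)]))
g=C.mean(0)+.0155*u; print("grip",g,"from far end",(C[0]+C[1])/2-.046*u,"near",(C[2]+C[3])/2+.077*u)
# wrist cam lateral bias seen at the collar: +2 mm along tool y
g=g+.002*np.array([np.sin(yaw),-np.cos(yaw)])
for z in(.13,.045): print(g,tool((*g,z),yaw))
```

```text
0.12137884198947675 32.762943972459155
[33.25664637 32.2689737 ]
grip [0.50501889 0.31984669] from far end [0.50433726 0.31940803] near [0.50570052 0.32028535]
[0.50610122 0.31816486] (array([ 13.8, -11.1, 110.4]), array([-0.81, -0.3 , -4.06]))
[0.50610122 0.31816486] (array([ 13.4,  -9.9, 195.4]), array([-0.81, -0.3 , -4.06]))
```

>>> move_arm:
  targets:
    - [[13.6, -11, 50], [-0.8, -0.3, -4], 1]
    - [[13.6, -11, 100], [-0.8, -0.3, -4], 1]
    - [[13.5, -10.5, 150], [-0.8, -0.3, -4], 1]
    - [[13.4, -10, 180], [-0.8, -0.3, -4], 1]
    - [[13.4, -10, 190.5], [-0.8, -0.3, -4], 1]
    - [[13.4, -10, 190.5], [-0.8, -0.3, -4], 1]
    - [[13.4, -10, 190.5], [-0.8, -0.3, -4], 0]
    - [[13.4, -10, 190.5], [-0.8, -0.3, -4], -0.2]
    - [[13.4, -10, 190.5], [-0.8, -0.3, -4], -0.4]
    - [[13.4, -10, 190.5], [-0.8, -0.3, -4], -1]
    - [[13.4, -10, 190.5], [-0.8, -0.3, -4], -1]
    - [[13.4, -10, 190.5], [-0.8, -0.3, -4], -1]
    - [[13.4, -10, 190.5], [-0.8, -0.3, -4], -1]

```text
time: 13.75
tool_pos: [0.5055, 0.3196, 0.0493]
ee_rot: [-3.141, 0.001, 0.573]
wrist_force: [-0.3, -0.2, -0.1]
width: 0.0274
```

Run:
```python
from h import *
o=status.get_obs();print(o)
```

```text
{'time': 13.75, 'joint_positions': array([4.68769774e-01, 2.72070879e-01, 1.47159798e+00, 4.75942641e-04,
       1.39881064e+00, 1.46653798e+00]), 'qvel': array([-0.00117746,  0.00163322, -0.0001099 , -0.00129305, -0.00060057,
        0.00070988]), 'joint_torque': array([ 3.87914915e-03, -3.99411607e+01, -2.83931386e+01,  2.51025532e-02,
       -6.82671368e-02,  7.00649889e-05]), 'tool_pos': array([0.50550412, 0.31962534, 0.04927835]), 'ee_rot': array([-3.14103405e+00,  8.33258514e-04,  5.72946695e-01]), 'wrist_force': array([-0.31770567, -0.22772439, -0.12066194]), 'wrist_torque': array([-0.08453486,  0.01399369,  0.0105903 ]), 'width': 0.027350764005632418}
```

>>> move_arm:
  targets:
    - [[0, 0, 0], [0, 0, 0], -1]
    - [[0, 0, 0], [0, 0, 0], -1]
    - [[0, 0, 0], [0, 0, 0], -1]
    - [[0, 0, 0], [0, 0, 0], -1]
    - [[0, 0, -10], [0, 0, 0], -1]
    - [[0, 0, -35], [0, 0, 0], -1]
    - [[0, 0, -75], [0, 0, 0], -1]
    - [[0, 0, -120], [0, 0, 0], -1]
    - [[0, 0, -150], [0, 0, 0], -1]
    - [[0, 0, -165], [0, 0, 0], -1]
    - [[0, 0, -165], [0, 0, 0], -1]

```text
time: 15.12
tool_pos: [0.5059, 0.3199, 0.215]
ee_rot: [-3.141, -0.001, 0.573]
wrist_force: [0.3, -0.5, -4.5]
width: 0.0238
```

Run:
```python
from h import *
o=status.get_obs();print(o['tool_pos'],o['ee_rot'],o['wrist_force'],o['wrist_torque'],o['width'])
yaw=np.radians(24.2); u=np.array([np.cos(yaw),np.sin(yaw)]); v=np.array([-u[1],u[0]])
fc=np.array([.5844,.0309])            # fin centre (wrist cam)
cp=np.array([.5239,.0026])            # coupler (gripper)
home=fc-.013*u; home+= v*((cp-home)@v); print("home",home, "from coupler",cp+.055*u)
print(tool((*home,.21),yaw))
```

```text
[0.50586868 0.31989067 0.21504115] [-3.14104047e+00 -7.42511326e-04  5.73110952e-01] [ 0.33074773 -0.46733644 -4.50269151] [-0.01643283  0.05487109  0.02211851] 0.023815547527590266
home [0.57295755 0.02464734] from coupler [0.57406661 0.02514577]
(array([-103.7,  284.5,    4.8]), array([-0.03, -0.04,  8.64]))
```

>>> move_arm:
  targets:
    - [[-26, 71, 4], [0, 0, 2], -1]
    - [[-50, 140, 4], [0, 0, 5], -1]
    - [[-70, 190, 4], [0, 0, 7], -1]
    - [[-88, 240, 4], [0, 0, 8.6], -1]
    - [[-100, 274, 4], [0, 0, 8.6], -1]
    - [[-103.7, 284.5, 4], [0, 0, 8.6], -1]
    - [[-103.7, 284.5, 4], [0, 0, 8.6], -1]
    - [[-103.7, 284.5, 4], [0, 0, 8.6], -1]
    - [[-103.7, 284.5, 4], [0, 0, 8.6], -1]

```text
time: 16.25
tool_pos: [0.5725, 0.0258, 0.2102]
ee_rot: [-3.141, 0.001, 0.425]
wrist_force: [-0.1, -0.4, -3.4]
width: 0.0239
```

Run:
```python
from h import *
im,c=shot('wrist','w6.png');o=status.get_obs();print(o['tool_pos'],o['ee_rot'],o['wrist_force'],o['wrist_torque'],o['width'])
```

```text
[0.5726159  0.02569239 0.21032225] [-3.14096540e+00  5.68470137e-04  4.24910595e-01] [ 0.12389261 -0.23345234 -3.67470739] [ 0.02571623 -0.05334809 -0.05647166] 0.023837554050748735
```

View pics/w6.png

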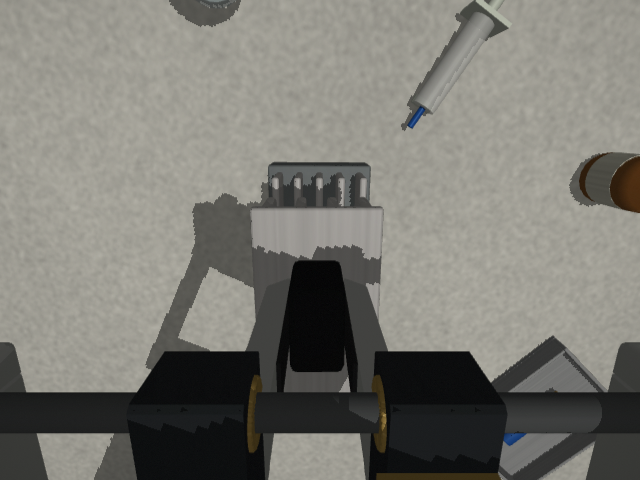

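The cooler plate's far edge is at row ~208 (corners (251,209) and (383,208)); beyond it the bed's back edge and the tips of its five fins (row ~178) are visible, centred as wanted. Compare the two in the one view.

Run:
```python
from h import *
o=status.get_obs(); c=cam("wrist"); im=cv2.imread("pics/w6.png"); g=im.max(2)
print("col 300",g[195:222,275],"fin cols row184",g[184,262:376]); print("fin319",g[160:208,319]); print("fin 341",g[160:208,341])
R=Rn.from_euler("xyz",o["ee_rot"])
tl=lambda P:(R.inv().apply(P-o["tool_pos"])*1000).round(1)
zp=o["tool_pos"][2]-.005
for z in (zp,zp-.006):
    for p in((251,209),(383,208)): print("plate",z.round(3),tl(plane(c,p,z)))
for p in((276,178),(298,178),(319,178),(341,178),(363,178)): print("fin",tl(plane(c,p,.076)))
for p in((269,164),(370,163)): print("bedback",tl(plane(c,p,.036)))
print("handle mid far edge",[tl(plane(c,p,zp+.04)) for p in((292,262),(340,262),(346,371),(289,371))])
yaw=np.radians(24.2)
```

```text
col 300 [ 83  84  83  81  68  64  64  62  62  61  62  65  78 114 136 147 155 156
 155 154 154 154 155 154 155 154 155] fin cols row184 [ 86  86  87  89  87  86  65  84  97  54 119 140 155 165 173 152 127  70
  71  70  68  64  98  98  98  64  64  98  50  50  50  55 118 139 157 164
 173 152 128  69  70  99  66 101 101 101  65  65 100  51  51  50  50  57
 117 139 158 164 172 153 129  92 100  67 101  51  51  63  49  50  51  51
  51  55  62  65 116 140 159 163 169 153 131 105 105 104 105 104  66  51
  52  51  52  58  62  62  62  67 115 140 161 163 165 153 132 103  99  90
 162 165 165 165 160 158]
fin319 [159 159  82  44  45  60  86 100 102 102 102 102  83  74  73  74  70  84
 134 155 163 164 164 164 164 164 163 164 161 160 104  84  83  83  85  84
  84  85  84  83  83  84  83  84  83  83  75  81]
fin 341 [151 149  78  45  45  45  84 101 103 104 103 103  95  78  74  75  75  80
 131 153 163 164 163 163 163 163 163 163 163 164 164 109  89  90 154 165
 164 109  88 154 165 165 165 165 109 154  98  83]
plate 0.205 [ 44.2 -34.    5. ]
plate 0.205 [44.7 30.7  5. ]
plate 0.199 [ 42.9 -35.   11. ]
plate 0.199 [43.5 31.7 11. ]
fin [ 42.8 -34.8 134.3]
fin [ 42.8 -16.9 134.3]
fin [ 42.8   0.2 134.3]
fin [ 42.8  18.1 134.3]
fin [ 42.9  36.  134.3]
bedback [ 50.3 -45.  174.3]
bedback [ 51.3  46.7 174.3]
handle mid far edge [array([ 31. , -11.7, -35. ]), array([ 31. ,   7.5, -35. ]), array([-19.4,  11.1, -35. ]), array([-19.5, -13.8, -35. ])]
```

>>> move_arm:
  targets:
    - [[0.3, 1.6, 30], [0, 0, 0], -1]
    - [[0.3, 1.6, 60], [0, 0, 0], -1]
    - [[0.3, 1.6, 75], [0, 0, 0], -1]
    - [[0.3, 1.6, 80], [0, 0, 0], -1]
    - [[0.3, 1.6, 80], [0, 0, 0], -1]
    - [[0.3, 1.6, 80], [0, 0, 0], -1]

```text
time: 17.05
tool_pos: [0.5745, 0.023, 0.1319]
ee_rot: [3.141, -0.002, 0.423]
wrist_force: [0.8, -0.6, -4.0]
width: 0.0237
```

Run:
```python
from h import *
im,c=shot('side','s7.png');im2,c2=shot('scene','sc7.png');o=status.get_obs();print(o['tool_pos'],o['ee_rot'],o['wrist_force'],o['width'])
im3,c3=shot('wrist','w7.png')
a=cv2.resize(im[205:295,260:360],(400,360),interpolation=cv2.INTER_CUBIC);b=cv2.resize(im3[120:300,220:420],(400,360),interpolation=cv2.INTER_CUBIC)
cv2.imwrite('pics/m7.png',np.hstack([a,b]))
```

```text
[0.57437496 0.02297635 0.1316022 ] [ 3.14093242e+00 -1.35870679e-03  4.22796641e-01] [ 0.13723849 -0.74876998 -4.09799256] 0.023875976333530762
```

View pics/m7.png

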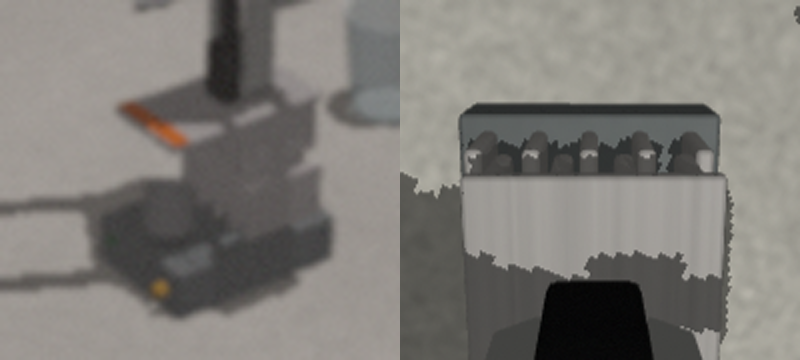

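```bash
python3 - <<'E'
from h import *
o=status.get_obs(); c=cam("wrist"); im=cv2.imread("pics/w7.png"); g=im.max(2).astype(int)
R=Rn.from_euler("xyz",o["ee_rot"]); tl=lambda P:(R.inv().apply(P-o["tool_pos"])*1000).round(1)
print("row198",g[198,248:384]); print("plate row 214",g[214,245:260],g[214,375:392]); print("col315",g[170:215,315])
E
python3 -c "
import cv2;im=cv2.imread('pics/w7.png');cv2.imwrite('pics/w7z.png',cv2.resize(im[165:225,245:390],(797,330),interpolation=cv2.INTER_NEAREST))"
```

```text
row198 [164 162  84  85 122 135 104 158 165 170  82  80  76  65  64  63  63  63
  63  66  69  71  73  75  75  72  71  59  50  50  51  51  56 117  93  83
  85 105 110 164 145  76  65  64  64  62  51  51  52  57  67  66  73  73
  73  74  73  72  52  52  52  55  88 136 148 102  85  85 104  97  88  54
  51  52  52  51  52  51  52  54  66  68  72  72  70  73  72  72  65  64
  64  78  93 103 159 163 164  83  80  77  54  55 105 105 105 105 106 103
  52  54  66  68  70  72  73  73  73  74  70  68 113 135 151 162 163 165
 164 147 132  96  90 129 167 166 165 162]
plate row 214 [108  89  88  89  91 119 135 152 153 154 155 156 157 157 158] [162 162 162 164 165 165 155 140 115 158 161 163 165 166 166 166 164]
col315 [160 137  71  47  46  47  47  75  90  99 102 102 102 102 102  89  74  73
  72  75  75  76  77  77  86 127 148 104  85  84  84  85  83  84  84  84
  76  82 120 140 153 159 160 160 160]
```

View pics/w7z.png

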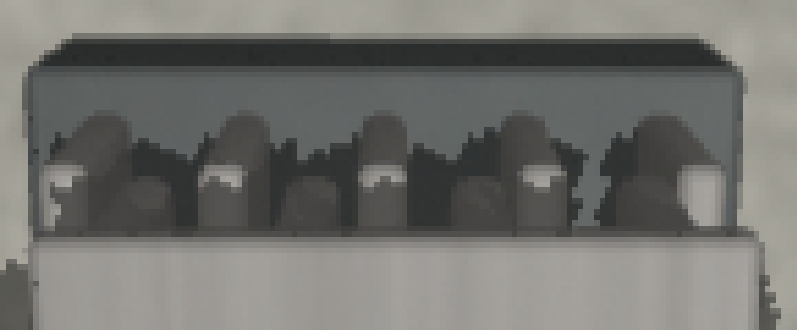

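Run:
```python
from h import *
o=status.get_obs(); c=cam("wrist")
R=Rn.from_euler("xyz",o["ee_rot"]); tl=lambda P:(R.inv().apply(P-o["tool_pos"])*1000).round(1)
z=o["tool_pos"][2]; print(z)
print("plate",[tl(plane(c,p,z-.005)) for p in((250.3,208),(382.8,207.5))])
print("bed fin",[tl(plane(c,(p,194.8),.076)) for p in(256.8,285.4,314.5,343.6,372.5)])
print("cooler fin bottom",[tl(plane(c,(p,197),z-.049)) for p in(272.3,302.1,332)])
```

```text
0.1313550082776037
plate [array([ 44.7, -34.3,   5. ]), array([45. , 30.6,  5.1])]
bed fin [array([ 42.5, -38.7,  55.4]), array([ 42.5, -21. ,  55.4]), array([42.6, -3.1, 55.4]), array([42.6, 14.9, 55.4]), array([42.6, 32.7, 55.4])]
cooler fin bottom [array([ 42.3, -28.4,  49. ]), array([ 42.3, -10.5,  49. ]), array([42.3,  7.5, 49. ])]
```

The bed fins' centre is 1.5 mm to tool −y of the cooler's fins, and their ends agree to 0.3 mm. Shift and lower part-way.

>>> move_arm:
  targets:
    - [[0, -1.5, 0], [0, 0, 0], -1]
    - [[0, -1.5, 0], [0, 0, 0], -1]
    - [[0, -1.5, 6], [0, 0, 0], -1]
    - [[0, -1.5, 12], [0, 0, 0], -1]
    - [[0, -1.5, 18], [0, 0, 0], -1]
    - [[0, -1.5, 24], [0, 0, 0], -1]
    - [[0, -1.5, 30], [0, 0, 0], -1]
    - [[0, -1.5, 30], [0, 0, 0], -1]
    - [[0, -1.5, 30], [0, 0, 0], -1]

```text
time: 18.32
tool_pos: [0.5732, 0.0244, 0.1005]
ee_rot: [-3.141, 0.0, 0.423]
wrist_force: [-0.3, -1.1, -3.7]
width: 0.0238
```

>>> move_arm:
  targets:
    - [[0, 0, 5], [0, 0, 0], -1]
    - [[0, 0, 9], [0, 0, 0], -1]
    - [[0, 0, 11], [0, 0, 0], -1]
    - [[0, 0, 12], [0, 0, 0], -1]
    - [[0, 0, 13], [0, 0, 0], -1]
    - [[0, 0, 13], [0, 0, 0], -1]
    - [[0, 0, 13], [0, 0, 0], -1]

```text
time: 19.2
tool_pos: [0.5731, 0.0244, 0.0874]
ee_rot: [-3.141, 0.001, 0.423]
wrist_force: [-0.4, -1.0, -3.5]
width: 0.0237
```

>>> move_arm:
  targets:
    - [[0, 0, 0.5], [0, 0, 0], -1]
    - [[0, 0, 1], [0, 0, 0], -1]
    - [[0, 0, 1.5], [0, 0, 0], -1]
    - [[0, 0, 1.5], [0, 0, 0], -1]
    - [[0, 0, 1.5], [0, 0, 0], -1]

```text
time: 19.82
tool_pos: [0.5731, 0.0244, 0.0872]
ee_rot: [3.142, -0.0, 0.423]
wrist_force: [-3.6, 0.5, 5.0]
width: 0.0239
```

Run:
```python
from h import *
im,c=shot('side','s8.png');im3,c3=shot('wrist','w8.png');o=status.get_obs();print(o['tool_pos'],o['ee_rot'],o['wrist_force'],o['wrist_torque'])
a=cv2.resize(im[205:295,260:360],(400,360),interpolation=cv2.INTER_CUBIC);b=cv2.resize(im3[140:320,220:420],(400,360),interpolation=cv2.INTER_CUBIC)
cv2.imwrite('pics/m8.png',np.hstack([a,b]))
```

```text
[0.57314841 0.02440452 0.08724214] [ 3.14152948e+00 -1.60006340e-04  4.22952857e-01] [-3.48770465  0.15571858  6.07764859] [0.06573426 0.79502911 0.02295345]
```

View pics/m8.png

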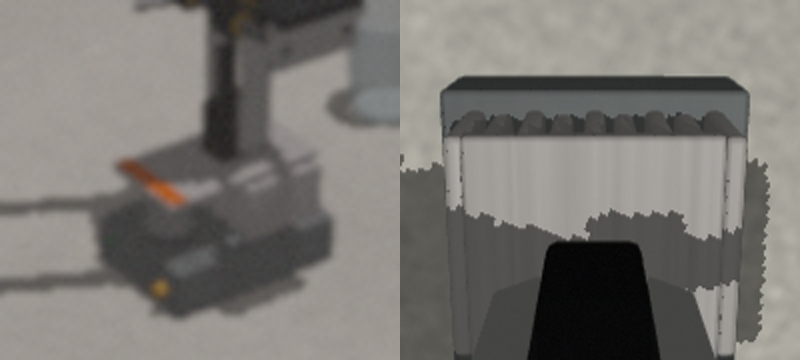

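Contact force appears exactly at the home height, and the fins interleave evenly under the plate. Relax, release and back off.

>>> move_arm:
  targets:
    - [[0, 0, -1], [0, 0, 0], -1]
    - [[0, 0, -1], [0, 0, 0], -1]
    - [[0, 0, -1], [0, 0, 0], -0.3]
    - [[0, 0, -1], [0, 0, 0], -0.3]
    - [[0, 0, -1], [0, 0, 0], 0.2]
    - [[0, 0, -1], [0, 0, 0], 0.6]
    - [[0, 0, -1], [0, 0, 0], 0.6]
    - [[0, 0, -15], [0, 0, 0], 0.6]
    - [[0, 0, -50], [0, 0, 0], 0.6]
    - [[0, 0, -100], [0, 0, 0], 0.6]
    - [[0, 0, -150], [0, 0, 0], 0.6]
    - [[0, 0, -150], [0, 0, 0], 0.6]
    - [[0, 0, -150], [0, 0, 0], 0.6]

```text
time: 21.55
tool_pos: [0.573, 0.0244, 0.236]
ee_rot: [-3.141, 0.0, 0.423]
wrist_force: [0.5, 0.1, -0.6]
width: 0.0754
```

Run:
```python
from h import *
im,c=shot('side','s9.png');im2,_=shot('scene','sc9.png');im3,c3=shot('wrist','w9.png');o=status.get_obs();print(o['tool_pos'],o['ee_rot'],o['wrist_force'],o['width'],o['time'])
b=cv2.resize(im3[100:300,200:440],(480,400),interpolation=cv2.INTER_CUBIC)
a=cv2.resize(im[200:300,250:330],(320,400),interpolation=cv2.INTER_CUBIC)
cv2.imwrite('pics/m9.png',np.hstack([a,b]))
# bystanders: scene change
s0=cv2.imread('pics/scene0.png'); d=cv2.absdiff(s0,im2).max(2)
for n,(x,y,r) in dict(beaker=(370,335,18),bottle=(228,278,14),spanner=(460,345,28),syringe=(285,322,28),mouse=(520,298,18),rack=(189,173,20),spare=(189,236,14)).items(): print(n,(d[y-r:y+r,x-r:x+r]>40).sum())
```

```text
[0.57223201 0.02444263 0.23369512] [-3.13939458  0.0041139   0.422928  ] [-0.40672783  0.62491107 -0.45922314] 0.07529260203262586 21.7
beaker 0
bottle 0
spanner 0
syringe 0
mouse 0
rack 0
spare 0
```

View pics/m9.png

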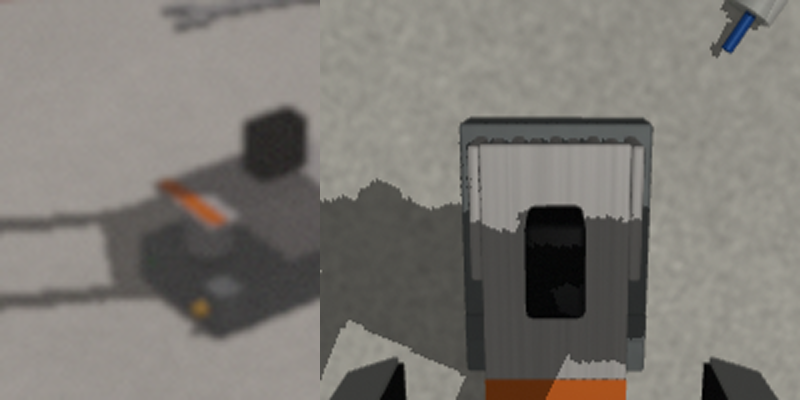

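The cooler sits level on the bed with the outer bed fins showing equally on both sides. Its fin ends line up with the bed's, and the hand is clear of everything. Bystander patches in the scene view haven't changed.

```bash
python3 -c "
from bench import order
print(order.close_job())"
```

```text
the job is handed in; nothing more can be done
None
```

The job is done and handed in at about 21.7 s on the robot's clock. No score comes back, so the checks below are my own.

- **Adapter:** I lifted the collar about 11 mm, which popped the adapter loose, then lowered the collar and drew the adapter out by its blue head. I laid it in the steel tray, and the picture taken straight afterwards shows it lying flat well inside.
- **Cooler:** I gripped it by the black handle, corrected it 1.5 mm sideways against the bed fins and lowered it with no contact on the way. It met the bed at the expected home height, within about 0.1 mm, and I pressed it down with about 10 N, then let go.
- **Last checks:** In the last pictures the plate looks level with the striped end over the coupler, and the bed's outer fins show about equally on both sides. I measured the fin ends as matching to about 0.3 mm just before lowering. The hand is clear of everything, and a scene comparison found no change around any of the seven bystanders.

**Disagreement:** the wrist camera read 1 to 2 mm sideways of where the gripper actually found the collar, within its stated calibration. I allowed for this by comparing cooler and bed in the same picture. No check failed.

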